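# Tip the baked loaf tins onto their sides

### The job

Lay the two loaf tins that hold a baked loaf on their sides, ready for unmoulding: with the fingertips, push each of them over so that it lies on a long side on the brown baking mat, its mouth facing the wire cooling rack. Tip each one about its bottom edge where it stands, without lifting, carrying or shoving it along, leave the empty tin standing among them and the other things where they are, and finish clear of everything.

Things in the scene. Friction and masses are not known exactly. Their poses are not given: they have to be found in the camera images.
- tin_a: Straight-sided metal loaf tin, upright and loose on the mat, holding a loaf whose brown crown stands 18 mm above the rim; 0.5 to 0.85 kg in all. Outside 80 (x) by 150 (y) by 95 mm (z, to the rim). Origin: centre of the underside; z to its mouth, x roughly to the rack. Pushed level it jams; pushed forward and up in an arc about its far bottom edge it tips and, past 40 degrees, falls by itself.
- tin_b: A second tin with a loaf, the same in everything as tin_a.
- tin_empty: A tin of the same size without a loaf: open and empty, 0.35 kg, standing in the same row of three. Origin and axes as tin_a.
- mat: Brown silicone baking mat under the three tins, flat on the bench, fixed: 385 mm (its x) by 585 mm (its y), 2 mm thick, it grips well. Origin at the centre of its underside; its x points away from the robot, towards the rack.
- dredger: Sugar dredger, a metal can with a domed top and a side handle, 62 mm across, 111 mm high, standing to the left of the mat. Origin at the centre of its underside.
- cutter: Steel ring pastry cutter, 60 mm across, 40 mm high, standing on the near part of the mat in front of a gap between two tins. Origin at the centre of its underside.
- brush: Pastry brush with a wooden handle lying to the right of the mat, under 30 mm high. Origin under its middle.
- rack_edge (a point): Middle of the near edge, at bench height, of the wire cooling rack: a flat 400 mm (its x) by 600 mm (its y) grid, 9 mm high, lying just beyond the mat's far edge, fixed, with two unmoulded loaves cooling on it. Its x points away from the mat, its y along the edge.

How it is judged:
By the outcome, as a careful person would: the job done as asked, in the order asked, and still so for the second after the job is handed in, with the robot touching nothing.
It also fails if it takes over 59 s, if anything falls off the work surface, if the arm or the gripper's body presses on something with over 40 N, if the wrist force passes 120 N, or if a joint passes its speed limit or range.

### The arm

A 6-joint arm with a two-finger parallel gripper is mounted at the origin on the work surface. World frame = base frame: x ahead of the robot, y to its left, z up, the work surface at z = 0. Lengths are in m, angles in rad, forces in N, time in s.
With the tool pointing down it reaches from about 0.3 to 0.775 m from the base axis. Payload 14.6 kg.
Tool frame: the origin (TCP) lies midway between the tips of the shut fingers; the grasp point (between the pads) lies 19 mm behind it; y points along the fingers, x is the direction in which the jaws open and shut, and the axes are right-handed (so a half turn about y gives the same grasp; the last joint's range is limited). The gripper opens to 94 mm and grips with 3 to 60 N. Pads are 16 mm wide; open, the fingers measure 119 mm over their backs; the gripper's body (75 mm by 177 mm) begins 78 mm behind the grasp point.
Start: joints at [1.05, 0.3, 1.521, -0, 1.321, -0.067], TCP at [0.241, 0.494, 0.205] pointing down, gripper open.
Joint ranges: [-3.03, 3.03], [-0.79, 2.21], [0.23, 2.52], [-1.04, 4.18], [0, 3.07], [-2.55, 2.55]. Speed limits (rad/s): [2.22, 2.22, 2.57, 3.14, 3.14, 3.14].

### API

Orientations are given as a rotation vector (axis times angle).
In Python, from station import * gives the robot as it stands. Calls block until the motion is done:
- move_pose(position, orientation): joint-space move of the TCP to a pose.
- move_straight(position, rotation=None, velocity=0.15, stop_force=None): straight line of the TCP; rotation=None keeps the orientation; velocity is the mean speed in m/s. With stop_force (N) it stops when the force on the tool has changed by that much, and returns True; else False.
- move_joints(angles): joint-space move.
- set_gripper(opening, grasp_force=None): finger opening in m; grasp_force is the grip in N (None keeps the last); returns when the fingers have stopped.
- wait(seconds).
- solve_ik(position, orientation): joint angles nearest the present ones, or None.
- read_camera(name): name is "side" or "top" or "wrist"; returns a dict with "pixels" (420x560x3 uint8, red, green, blue), "K" (3x3 intrinsics, pixels), "R" (3x3) and "t" (3): a world point X has camera coordinates R X + t. Camera axes: x right, y down, z forward; pixel columns grow to the right and rows downward; lengths in m; the calibration is good to about 2 mm. A picture is of the moment at which its call begins. There is no depth.
A pose or a line that the arm cannot do raises PlanningError and nothing moves.
- finish_job(): hands the job in, once; it reports no verdict.
Readings, each from a call of its own:
- get_time(): time.
- get_joint_positions(): joint angles.
- get_dq(): joint speeds.
- get_tau(): joint torques, N m.
- get_position(): TCP position.
- get_ee_rot(): TCP orientation.
- get_force(): force on the tool from outside, world axes, zero at the start.
- get_moment(): the same for the moment, N m.
- get_width(): finger opening in m.
Only numpy, scipy, OpenCV 4.12 (cv2) and the standard library are available. Lean on these libraries where they do the work, as an engineer would, in place of code of your own. Each camera call takes 0.05 s, during which the arm holds its last target.

## Working session

There is one attempt and no reset: what is moved stays moved. The work goes in short steps, each a Python script; the robot and the scene stay as the last script left them, time stands still between calls to the robot, and variables do not carry over. Pictures are saved under pics/ and viewed, and the job is handed in when it is done.

```bash
mkdir -p pics; ls; python3 - <<'E'
from station import *
import cv2
for n in ["side","top","wrist"]:
    c=read_camera(n); cv2.imwrite(f"pics/{n}0.png",c["pixels"][:,:,::-1]); print(n,c["K"].tolist(),c["R"].round(4).tolist(),c["t"].round(4).tolist())
print(get_time(),get_ee_rot(),get_width())
E
```

```text
pics
side [[539.2460248476312, 0.0, 282.48429835374134], [0.0, 539.2460248476312, 211.11858051389927], [0.0, 0.0, 1.0]] [[0.9884, -0.1515, 0.0131], [-0.0849, -0.6213, -0.779], [0.1262, 0.7688, -0.6269]] [-0.5421, 0.0874, 1.5091]
top [[514.0169879244187, 0.0, 274.26774173835366], [0.0, 514.0169879244187, 215.06361512475678], [0.0, 0.0, 1.0]] [[-0.0207, -0.9998, -0.0052], [-0.9967, 0.0211, -0.0781], [0.0782, 0.0035, -0.9969]] [0.0355, 0.5425, 1.4564]
wrist [[378.3357119501012, 0.0, 280.29902965443335], [0.0, 378.3357119501012, 210.43057205619817], [0.0, 0.0, 1.0]] [[0.4389, 0.8985, -0.0017], [0.874, -0.4265, 0.2328], [0.2085, -0.1037, -0.9725]] [-0.5505, -0.0244, 0.3911]
0.15 [-1.3907587  -0.86823778  0.86939289] 0.09389514597152185
```

View pics/top0.png

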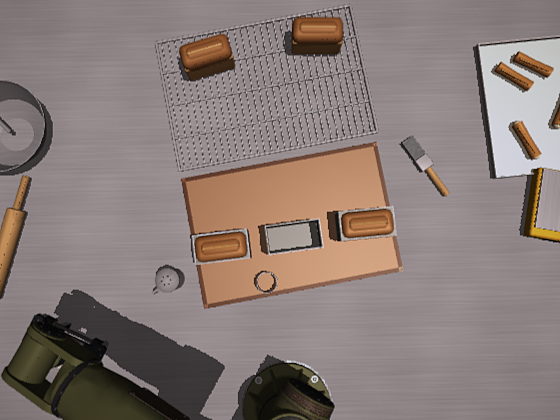

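View pics/side0.png

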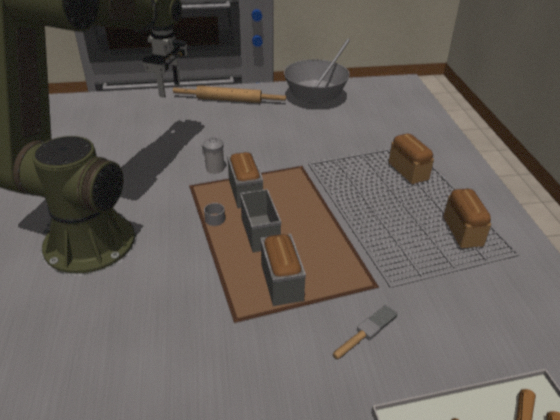

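```bash
python3 -c "
import cv2
i=cv2.imread('pics/top0.png');c=i[90:330,60:460];cv2.imwrite('pics/topz.png',cv2.resize(c,(800,480),interpolation=cv2.INTER_CUBIC))"
```

```text
(no output)
```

View pics/topz.png

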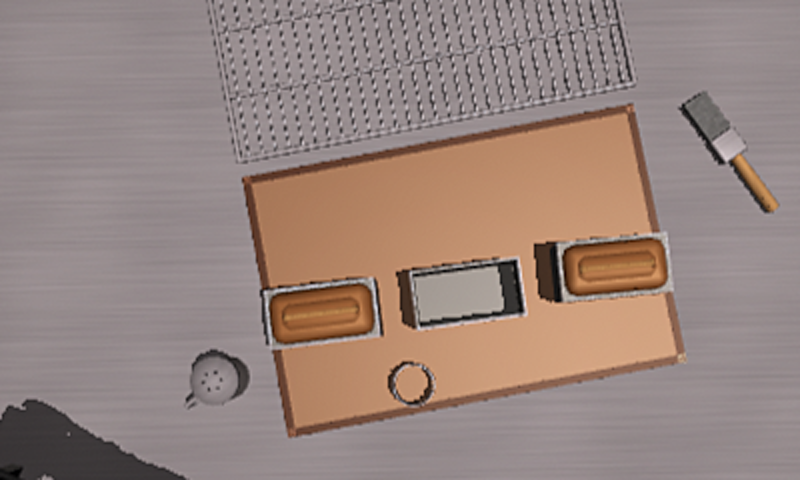

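```bash
cat > h.py <<'E'
import numpy as np, cv2
def ray(c,px,z):
    K,R,t=map(np.array,(c["K"],c["R"],c["t"]))
    d=R.T@np.linalg.inv(K)@np.array([px[0],px[1],1.]); o=-R.T@t
    return o+d*(z-o[2])/d[2]
def proj(c,X):
    K,R,t=map(np.array,(c["K"],c["R"],c["t"]))
    q=K@(R@np.array(X)+t); return q[:2]/q[2]
E
python3 - <<'E'
from station import *
from h import *
c=read_camera("top")
z=lambda p:(60+(p[0]-.5)/2,90+(p[1]-.5)/2)
T={'L':[(263,290),(375,278),(381,336),(267,348)],'R':[(556,244),(666,233),(671,291),(560,303)],'E':[(409,269),(519,258),(524,316),(414,328)]}
for k,v in T.items():
    P=np.array([ray(c,z(p),.097)[:2] for p in v]); print(k,P.round(4).tolist(),P.mean(0).round(4))
    e=[np.linalg.norm(P[i]-P[(i+1)%4]).round(4) for i in range(4)]; d=(P[0]+P[1]-P[2]-P[3]); print(e,np.degrees(np.arctan2(d[1],d[0])), np.degrees(np.arctan2(*( (P[0]+P[3]-P[1]-P[2])*[-1,1]))))
M=[(247,180),(632,107),(682,358),(293,434)]
P=np.array([ray(c,z(p),.002)[:2] for p in M]);print(P.round(4).tolist())
print('cutter',ray(c,z((411,384)),.042),'dredger',ray(c,z((213,380)),.1))
print('rack',[ray(c,z(p),.009).round(3) for p in((238,162),(635,86))])
# side overlay
s=read_camera("side"); im=s["pixels"][:,:,::-1].copy()
for k,v in T.items():
    for p in v:
        X=ray(c,z(p),.097); cv2.circle(im,tuple(int(a) for a in proj(s,X)),2,(0,0,255),-1)
cv2.imwrite('pics/sov.png',cv2.resize(im[110:330,160:420],(780,660)) [:600])
E
```

```text
L [[0.4882, 0.2509], [0.5013, 0.0982], [0.4225, 0.0914], [0.4095, 0.2461]] [0.4554 0.1717]
[np.float64(0.1532), np.float64(0.0791), np.float64(0.1553), np.float64(0.0788)] 4.2151532908797895 4.861593699169262
R [[0.5426, -0.1493], [0.5544, -0.2997], [0.4752, -0.3034], [0.4621, -0.1523]] [ 0.5086 -0.2262]
[np.float64(0.1508), np.float64(0.0793), np.float64(0.1516), np.float64(0.0805)] 2.4049074455577424 4.7425752712952
E [[0.5126, 0.0517], [0.5245, -0.0984], [0.4455, -0.103], [0.4324, 0.0465]] [ 0.4788 -0.0258]
[np.float64(0.1506), np.float64(0.0791), np.float64(0.1501), np.float64(0.0804)] 3.538074795712252 4.767679818797168
[[0.654, 0.2888], [0.7501, -0.2786], [0.3815, -0.3374], [0.2844, 0.2252]]
cutter [0.35432263 0.05329334 0.042     ] dredger [0.36806735 0.31885862 0.1       ]
rack [array([0.68 , 0.301, 0.009]), array([ 0.78 , -0.283,  0.009])]
```

View pics/sov.png

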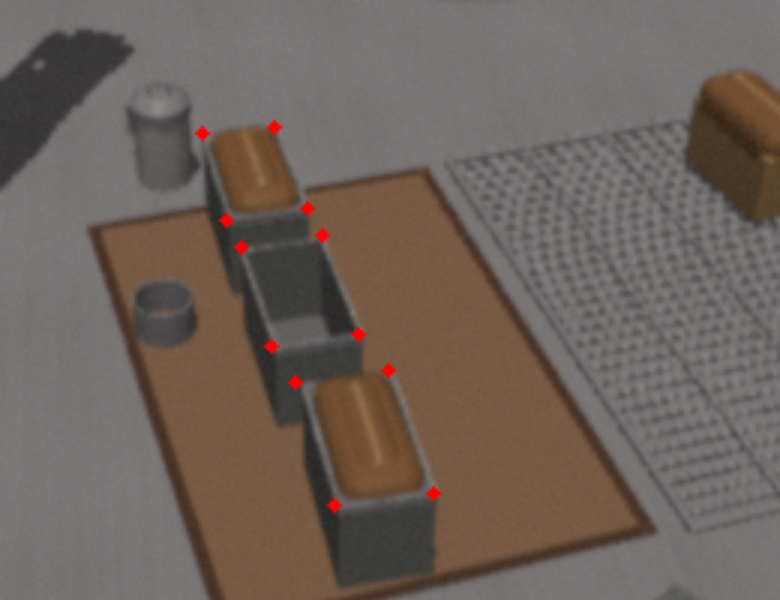

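```bash
cat >> h.py <<'E'
from scipy.spatial.transform import Rotation as Ro
TIN={'L':(np.array([.4554,.1715]),np.radians(4.5)),'R':(np.array([.5086,-.2262]),np.radians(4.0))}
def frame(k,tilt=45,sgn=1):
    c,a=TIN[k]; ex=np.array([np.cos(a),np.sin(a),0]); ey=np.array([-np.sin(a),np.cos(a),0]); ez=np.array([0,0,1.])
    t=np.radians(tilt); d=ex*np.cos(t)-ez*np.sin(t); x=sgn*ey; z=np.cross(x,d)
    return np.array([c[0],c[1],.002]),ex,ey,ez,Ro.from_matrix(np.c_[x,d,z]).as_rotvec()
E
python3 - <<'E'
from station import *
from h import *
print(Ro.from_rotvec(get_ee_rot()).as_matrix().round(2))
for k in 'LR':
  for tilt in (45,50):
    for s in (1,-1):
      o,ex,ey,ez,rv=frame(k,tilt,s)
      for p in (o-ex*.09+ez*.22,o-ex*.09+ez*.078,o-ex*.046+ez*.078,o+ex*.04+ez*.13):
        q=solve_ik(p,rv); print(k,tilt,s,None if q is None else np.round(q,2))
E
```

```text
[[ 0.44 -0.   -0.9 ]
 [ 0.9  -0.    0.44]
 [-0.   -1.    0.  ]]
L 45 1 [ 0.55 -0.44  2.36 -0.62  0.58 -0.69]
L 45 1 None
L 45 1 None
L 45 1 None
L 45 -1 [ 0.55 -0.44  2.36 -0.62  0.58  2.45]
L 45 -1 None
L 45 -1 None
L 45 -1 None
L 50 1 [ 0.51 -0.41  2.31 -0.46  0.65 -0.85]
L 50 1 None
L 50 1 None
L 50 1 [ 0.36  0.07  2.16 -0.66  0.3  -0.71]
L 50 -1 [ 0.51 -0.41  2.31 -0.46  0.65  2.29]
L 50 -1 None
L 50 -1 None
L 50 -1 [ 0.36  0.07  2.16 -0.66  0.3   2.43]
R 45 1 None
R 45 1 None
R 45 1 None
R 45 1 None
R 45 -1 [-0.93 -0.13  2.14  0.9   0.87  0.05]
R 45 -1 [-0.93  0.18  2.26  1.3   0.67 -0.49]
R 45 -1 [-0.83  0.23  2.19  1.33  0.61 -0.43]
R 45 -1 [-0.67  0.24  2.    1.12  0.56 -0.05]
R 50 1 None
R 50 1 None
R 50 1 None
R 50 1 None
R 50 -1 [-0.89 -0.12  2.09  0.75  0.88  0.2 ]
R 50 -1 [-0.89  0.16  2.23  1.11  0.63 -0.28]
R 50 -1 [-0.79  0.22  2.15  1.12  0.57 -0.2 ]
R 50 -1 [-0.64  0.24  1.95  0.89  0.57  0.18]
```

```bash
python3 - <<'E'
from station import *
from h import *
for k in 'LR':
  for tilt in (60,70,80):
    for s in (1,-1):
      o,ex,ey,ez,rv=frame(k,tilt,s)
      for p in (o-ex*.09+ez*.22,o-ex*.09+ez*.078,o-ex*.046+ez*.078,o+ex*.04+ez*.13):
        q=solve_ik(p,rv); print(k,tilt,s,None if q is None else np.round(q,2))
E
```

```text
L 60 1 [ 0.46 -0.34  2.2  -0.26  0.81 -1.06]
L 60 1 [ 0.46 -0.07  2.38 -0.51  0.39 -0.77]
L 60 1 [ 0.4   0.02  2.28 -0.46  0.37 -0.85]
L 60 1 [ 0.33  0.1   2.05 -0.27  0.5  -1.11]
L 60 -1 [ 0.46 -0.34  2.2  -0.26  0.81  2.08]
L 60 -1 [ 0.46 -0.07  2.38 -0.51  0.39  2.37]
L 60 -1 [ 0.4   0.02  2.28 -0.46  0.37  2.29]
L 60 -1 [ 0.33  0.1   2.05 -0.27  0.5   2.03]
L 70 1 [ 0.41 -0.26  2.09 -0.13  0.98 -1.19]
L 70 1 [ 0.41 -0.03  2.27 -0.2   0.58 -1.09]
L 70 1 [ 0.37  0.07  2.17 -0.18  0.57 -1.15]
L 70 1 [ 0.31  0.15  1.93 -0.12  0.72 -1.26]
L 70 -1 [ 0.41 -0.26  2.09 -0.13  0.98  1.95]
L 70 -1 [ 0.41 -0.03  2.27 -0.2   0.58  2.05]
L 70 -1 [ 0.37  0.07  2.17 -0.18  0.57  1.99]
L 70 -1 [ 0.31  0.15  1.93 -0.12  0.72  1.88]
L 80 1 [ 0.36 -0.16  1.98 -0.05  1.15 -1.27]
L 80 1 [ 0.36  0.05  2.16 -0.07  0.77 -1.24]
L 80 1 [ 0.33  0.14  2.06 -0.06  0.78 -1.28]
L 80 1 [ 0.29  0.23  1.8  -0.04  0.94 -1.34]
L 80 -1 [ 0.36 -0.16  1.98 -0.05  1.15  1.87]
L 80 -1 [ 0.36  0.05  2.16 -0.07  0.77  1.9 ]
L 80 -1 [ 0.33  0.14  2.06 -0.06  0.78  1.87]
L 80 -1 [ 0.29  0.23  1.8  -0.04  0.94  1.8 ]
R 60 1 N
[... 218 characters left out ...]
0.56]
R 70 1 [-0.72 -0.03  1.9   0.29  1.04 -2.48]
R 70 1 None
R 70 1 [-0.65  0.24  1.96  0.36  0.7  -2.54]
R 70 1 [-0.54  0.31  1.73  0.27  0.83 -2.33]
R 70 -1 [-0.72 -0.03  1.9   0.29  1.04  0.66]
R 70 -1 [-0.72  0.17  2.05  0.39  0.7   0.51]
R 70 -1 [-0.65  0.24  1.96  0.36  0.7   0.6 ]
R 70 -1 [-0.54  0.31  1.73  0.27  0.83  0.81]
R 80 1 [-0.65  0.04  1.79  0.12  1.18 -2.33]
R 80 1 [-0.65  0.22  1.95  0.15  0.84 -2.38]
R 80 1 [-0.59  0.3   1.86  0.14  0.85 -2.31]
R 80 1 [-0.49  0.38  1.61  0.11  1.01 -2.18]
R 80 -1 [-0.65  0.04  1.79  0.12  1.18  0.81]
R 80 -1 [-0.65  0.22  1.95  0.15  0.84  0.76]
R 80 -1 [-0.59  0.3   1.86  0.14  0.85  0.83]
R 80 -1 [-0.49  0.38  1.61  0.11  1.01  0.96]
```

```bash
cat >> h.py <<'E'
def approach(S,k,s,tilt=68):
    o,ex,ey,ez,rv=frame(k,tilt,s)
    S.move_pose(o-ex*.095+ez*.22,rv)
    S.move_straight(o-ex*.095+ez*.079,velocity=.1)
    f0=S.get_force()
    hit=S.move_straight(o-ex*.028+ez*.079,velocity=.03,stop_force=2.5)
    p=np.array(S.get_position()); r=p-o
    print('hit',hit,'p',p.round(4),'tin x',(r@ex).round(4),'y',(r@ey).round(4),'z',r[2].round(4),'f',(np.array(S.get_force())-f0).round(2),S.get_time())
def arc(S,k,a0,a1,contact,tcp,step=6):
    # contact: (x,z) of contact point from pivot at a=0, tcp: TCP at a=0
    o,ex,ey,ez,_=frame(k)
    for a in np.arange(a0+step,a1+.1,step):
        t=np.radians(a); x,z=contact
        X=x*np.cos(t)+z*np.sin(t); Z=-x*np.sin(t)+z*np.cos(t)
        S.move_straight(tcp+ex*(X-x)+ez*(Z-z),velocity=.05)
        print(a,np.array(S.get_position()).round(4),np.array(S.get_force()).round(1),round(S.get_time(),2))
E
python3 - <<'E'
import station as S
from h import *
S.set_gripper(.06)
approach(S,'L',1)
c=S.read_camera("side"); cv2.imwrite('pics/s1.png',c["pixels"][:,:,::-1])
c=S.read_camera("top"); cv2.imwrite('pics/t1.png',c["pixels"][:,:,::-1])
E
```

```text
hit True p [0.4061 0.1675 0.0806] tin x -0.0495 y -0.0001 z 0.0786 f [-3.09  0.29  2.95] 5.2583
```

View pics/s1.png

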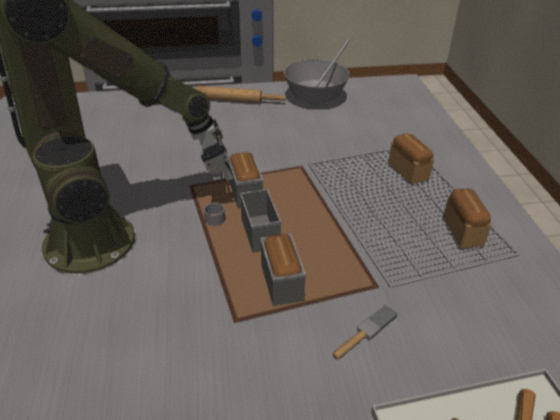

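View pics/t1.png

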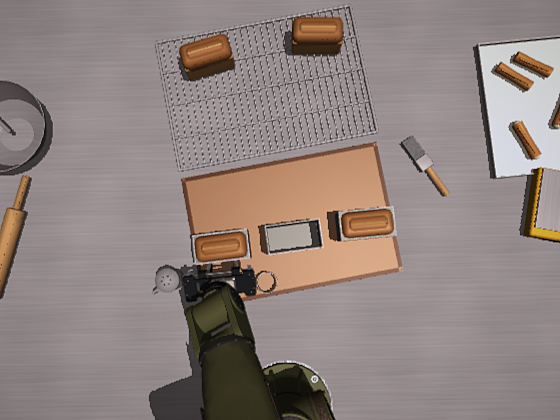

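```bash
python3 - <<'E'
import station as S
from h import *
p=np.array(S.get_position())
np.save('L.npy',p)
arc(S,'L',0,18,(-.08,.082),p)
c=S.read_camera("side"); cv2.imwrite('pics/s2.png',cv2.resize(c["pixels"][110:330,160:420,::-1],(700,592)))
E
```

```text
6.0 [0.4149 0.1682 0.0886] [-1.9  1.1 -0.3] 5.74
12.0 [0.4247 0.1689 0.0954] [-2.   0.7  0.5] 6.13
18.0 [0.4351 0.1697 0.1013] [-1.7  0.8  0.4] 6.53
```

View pics/s2.png

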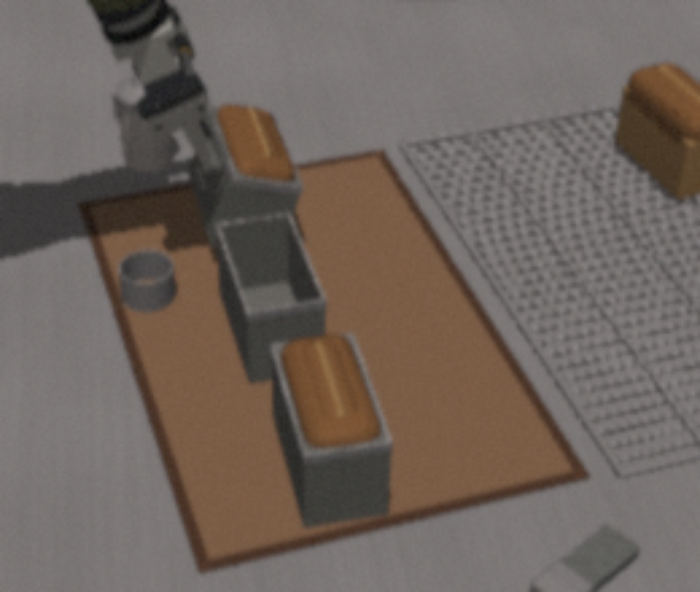

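It is tipping about its far bottom edge, with the mouth leaning to the rack. I'll continue.

```bash
python3 - <<'E'
import station as S
from h import *
p=np.load('L.npy')
arc(S,'L',18,48,(-.08,.082),p)
S.wait(.4)
print(S.get_force())
c=S.read_camera("side"); cv2.imwrite('pics/s3.png',cv2.resize(c["pixels"][110:330,160:420,::-1],(700,592)))
E
```

```text
24.0 [0.4461 0.1706 0.106 ] [-1.8  0.6  0.7] 6.97
30.0 [0.4575 0.1715 0.1095] [-0.5  0.6  1.5] 7.36
36.0 [0.4692 0.1724 0.1117] [0.2 0.6 0.2] 7.75
42.0 [0.4811 0.1734 0.1129] [-0.6 -0.2 -0.7] 8.14
48.0 [0.493  0.1743 0.1127] [ 0.1  0.5 -0.1] 8.53
[ 0.97473239 -0.10632879 -0.26570659]
```

View pics/s3.png

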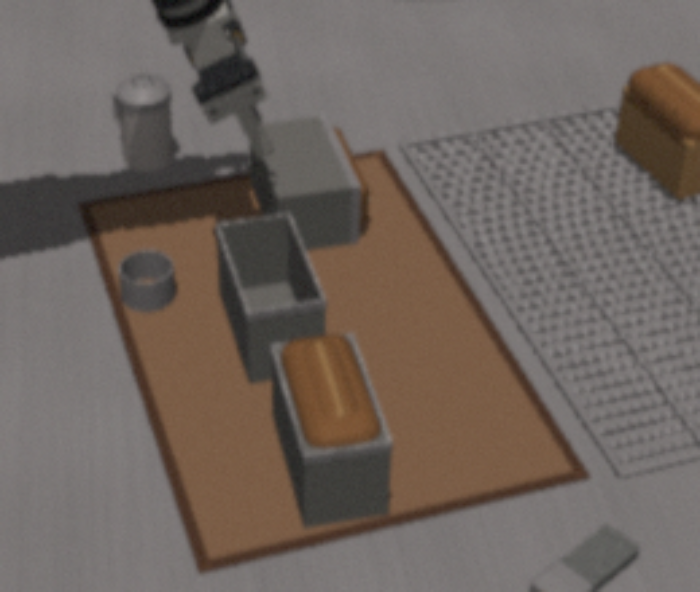

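The tin lies on its side, mouth to the rack. Next is the right tin.

```bash
python3 - <<'E'
import station as S
from h import *
p=np.array(S.get_position())
S.move_straight(p+[-.05,0,.12],velocity=.15)
approach(S,'R',-1)
np.save('R.npy',S.get_position())
p=np.load('R.npy')
c=S.read_camera("side"); cv2.imwrite('pics/s4.png',cv2.resize(c["pixels"][110:330,160:420,::-1],(700,592)))
c=S.read_camera("top"); cv2.imwrite('pics/t4.png',c["pixels"][:,:,::-1])
E
```

```text
hit True p [ 0.4619 -0.2294  0.0807] tin x -0.0468 y 0.0001 z 0.0787 f [-2.9  -0.48  2.07] 14.6667
```

View pics/s4.png

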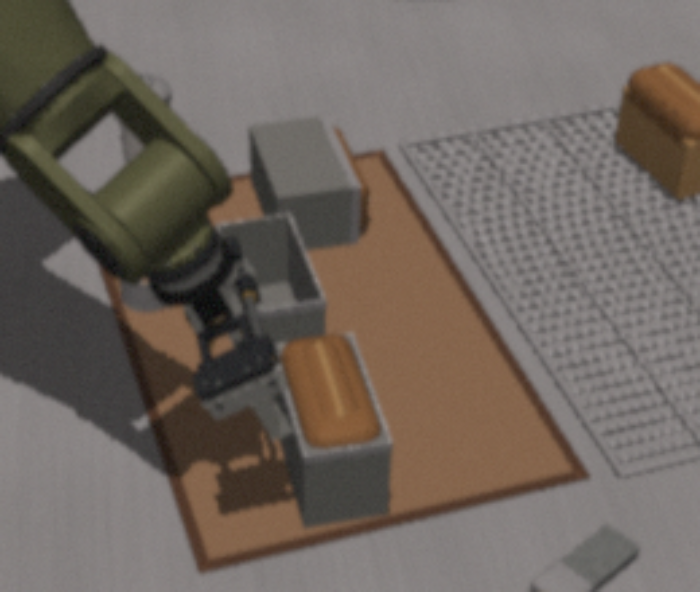

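View pics/t4.png

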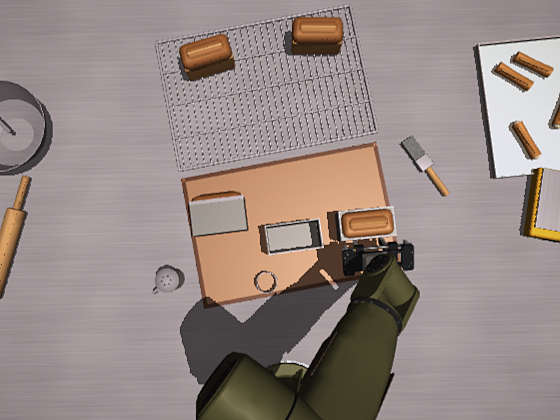

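```bash
python3 - <<'E'
import station as S
from h import *
p=np.load('R.npy')
arc(S,'R',0,48,(-.08,.082),p)
S.wait(.4)
p=np.array(S.get_position())
S.move_straight(p+[-.05,0,.12],velocity=.15)
S.move_joints([1.05, 0.3, 1.521, -0, 1.321, -0.067])
print(S.get_time(),S.get_force())
c=S.read_camera("side"); cv2.imwrite('pics/s5.png',cv2.resize(c["pixels"][110:330,160:420,::-1],(700,592)))
c=S.read_camera("top"); cv2.imwrite('pics/t5.png',cv2.resize(c["pixels"][90:330,60:460,::-1],(800,480)))
E
```

```text
6.0 [ 0.4707 -0.2286  0.0884] [-3.6 -1.1  1.2] 15.16
12.0 [ 0.4805 -0.2279  0.0953] [-3.1  0.   0.9] 15.55
18.0 [ 0.491  -0.2273  0.1012] [-2.  -1.5  1.1] 15.94
24.0 [ 0.5023 -0.2265  0.1062] [-1.9 -0.6  1.2] 16.33
30.0 [ 0.5137 -0.2257  0.1097] [-1.4 -1.5  1.2] 16.73
36.0 [ 0.5253 -0.2247  0.1119] [0.6 0.9 1.3] 17.12
42.0 [ 0.5373 -0.224   0.113 ] [-0.1 -0.4  0.5] 17.51
48.0 [ 0.5492 -0.2232  0.1129] [-0.2 -0.4  0.6] 17.9
22.0 [-0.12217906 -0.09586889 -0.33706757]
```

View pics/s5.png

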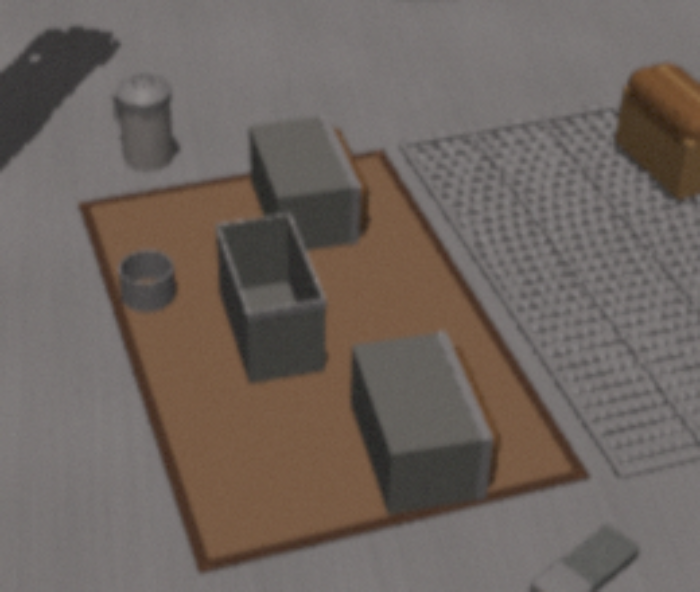

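View pics/t5.png

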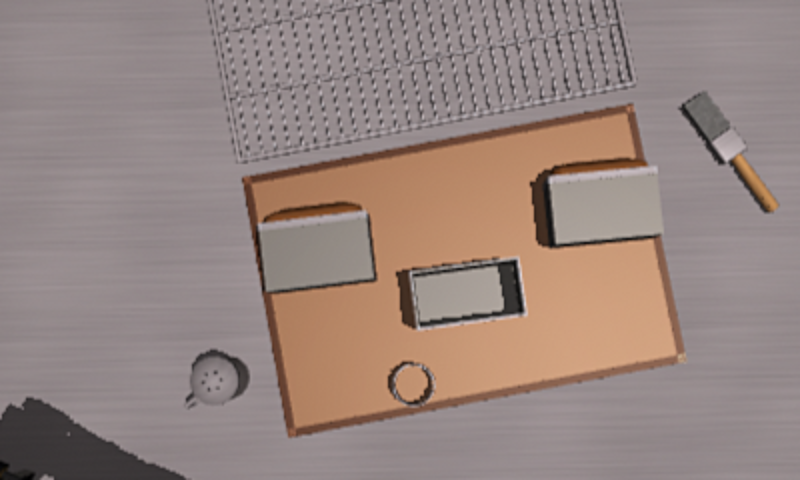

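Both tins lie on a long side. In the zoomed top view their near top edges run (264,291)-(375,280) and (553,246)-(662,233). The cutter (411,384), dredger (213,380) and empty tin look unmoved. I'll check the shift from where each tin stood before handing in.

```bash
python3 - <<'E'
import station as S
from h import *
c=S.read_camera("top")
z=lambda p:(60+(p[0]-.5)/2,90+(p[1]-.5)/2)
for k,v in {'L':[(264,291),(375,280),(368,213),(259,224)],'R':[(553,246),(662,233),(656,168),(549,175)]}.items():
    o,ex,ey,ez,_=frame(k); P=np.array([ray(c,z(p),.082) for p in v])
    print(k,[((q-o)@ex*1e3).round(1) for q in P],[((q-o)@ey*1e3).round(1) for q in P])
    m=np.array([.654,.2888]),np.array([.2844,.2252])
    for s in(1,-1):
      for d in (.04,.135):
        q=o+ex*d+ey*.075*s; mx=np.array([np.cos(.171),np.sin(.171)]); my=np.array([-mx[1],mx[0]]); r=q[:2]-[.5175,-.0255]
        print('  mat frame',(r@mx).round(3),(r@my).round(3))
E
```

```text
L [np.float64(38.3), np.float64(38.2), np.float64(131.4), np.float64(131.2)] [np.float64(77.8), np.float64(-75.6), np.float64(-74.8), np.float64(76.6)]
  mat frame 0.019 0.276
  mat frame 0.114 0.267
  mat frame 0.005 0.126
  mat frame 0.1 0.118
R [np.float64(38.0), np.float64(42.2), np.float64(132.9), np.float64(136.7)] [np.float64(76.8), np.float64(-74.5), np.float64(-76.0), np.float64(72.5)]
  mat frame 0.004 -0.126
  mat frame 0.099 -0.135
  mat frame -0.011 -0.275
  mat frame 0.084 -0.285
```

```bash
python3 - <<'E'
import station as S
S.wait(.3);print(S.get_time(),S.get_dq());S.finish_job()
E
```

```text
22.45 [0.00174704 0.00053824 0.00153139 0.00031457 0.00036412 0.00036994]
the job is handed in; nothing more can be done
```

I tipped both loaf-holding tins about their far bottom edge with the two fingertips. Each now lies on a long side on the mat with its mouth facing the rack, and the job was handed in at 22.5 s.

**Position:** in the last top-view check, each tin's pivot edge was within about 2 mm of where it should be. The right tin may be turned about 1.5°, which is within picture accuracy. All corners lie inside the mat's edges, closest by about 7 mm.

**Forces:** the wrist force readings stayed around 4 N during contact and pushing.

**Other things:** the empty tin, cutter, dredger and brush look unmoved in the pictures. I compared these by eye and did not measure them. The arm ended back at its start pose, touching nothing. No check failed.

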